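# Clear a crowded gauge hook and fetch the rear ring gauge

### The job

I need the rear ring gauge, the one nearest the post of the crowded hook: hang the two gauges in front of it on the spare hook (never laying them on the bench), pressing each straight back with about 8 N for half a second until it is seated firmly, the first against the brass stop collar and the second against the first so that the pair is tight on the collar. Then set the rear gauge handle up in the vee block, resting fully down in the vee and let go. Work gently: no gauge may be pushed against a stand, the collar or the block with more than 20 N, and leave the other things on the bench where they are.

Things in the scene. Friction and masses are not known exactly. Their poses are not given: they have to be found in the camera images.
- rack_full: the crowded hook stand: steel base, 16 mm thick post and a level hook arm 8 mm thick, its axis 130 mm above the bench. Origin: on the bench under the post. The arm points along own -x to -130 mm, where its tip turns up to 15 mm above the arm's axis; own z up. The post ends at arm height. The arm yields 1 mm per 10 N. It holds three gauges 26 mm apart.
- rack_spare: the spare hook stand: steel base, 16 mm thick post and a level hook arm 8 mm thick, its axis 130 mm above the bench. Origin: on the bench under the post. The arm points along own -x to -130 mm, where its tip turns up to 15 mm above the arm's axis; own z up. The post ends at arm height. The arm yields 1 mm per 10 N. It has a brass collar clamped round its arm as a back stop. Which stand is on the left varies.
- stop: carrier of the spare hook's back stop. Origin and axes are those of the spare stand, NOT the collar. The brass collar (26 mm across, clamped fast) with a thin rubber buffer (24 mm across, yields 1 mm per 4 N) is somewhere along the arm: the buffer's front face, which a gauge meets, lies anywhere from own x = -16 to -46 mm; where is not given and must be felt (or seen).
- wanted_grip (a point): rear gauge, nearest the crowded hook's post, to be fetched: steel ring (52 mm across, bore 36, 24 long along own x, the bore axis) of about 0.2 kg with a 12 x 12 mm black stub handle rising from its top. This point: middle of the handle, 22 mm above the ring, 22 mm below the handle's end, 48 mm above the bore axis. Own z up, own x as its stand's at first.
- front_a_grip (a point): a front gauge (which is foremost varies): steel ring (52 mm across, bore 36, 24 long along own x, the bore axis) of about 0.2 kg with a 12 x 12 mm black stub handle rising from its top. This point: middle of the handle, 22 mm above the ring, 22 mm below the handle's end, 48 mm above the bore axis. Own z up, own x as its stand's at first.
- front_b_grip (a point): the other front gauge: steel ring (52 mm across, bore 36, 24 long along own x, the bore axis) of about 0.2 kg with a 12 x 12 mm black stub handle rising from its top. This point: middle of the handle, 22 mm above the ring, 22 mm below the handle's end, 48 mm above the bore axis. Own z up, own x as its stand's at first.
- front_a: the same front gauge: origin on its bore axis, mid-length, 48 mm below the handle's middle. Hanging on a hook it is 116 mm above the bench; raised 16 to 22 mm from there its bore clears both the upturned tip and the arm, to slip off or on along the arm
- front_b: the same front gauge: origin on its bore axis, mid-length, 48 mm below the handle's middle. Hanging on a hook it is 116 mm above the bench; raised 16 to 22 mm from there its bore clears both the upturned tip and the arm, to slip off or on along the arm
- wanted: the rear gauge: origin on its bore axis, mid-length, 48 mm below the handle's middle. It hangs and comes off as the front gauges do
- vee: dark steel vee block on a thin rubber pad (yields 1 mm per 10 N) fixed on the bench, 60 x 70 mm, 38 mm high. Origin: on the bench under its centre. The vee runs along own x, 90 degrees, between two end cheeks 30 mm apart (inside faces at own x = +-15 mm, 38 mm high): a gauge goes between them with its bore axis along own x, either way round. A seated gauge has its handle middle 96 mm above the bench.
- jar: bystander: glass jar with green lid, 64 mm diameter, 65 high; origin under its centre
- cup: bystander: black tapered movement stand, 52 mm diameter, 42 high; origin under its centre
- blower: bystander: red-brown dust blower bulb, 60 mm diameter, 85 high; origin under its centre
- dish: bystander: blue parts dish, 100 mm diameter, 18 high; origin under its centre
There are look-alikes about, which are no part of the job. What is shaped like the front_a but red is not meant. What is shaped like the front_b but red is not meant.

How it is judged (in metres and radians):
On the way, in this order (a step that is already met when the one before it is completed fails the run):
1. one front gauge, hung on the spare hook, is pressed against the stop collar with more than 4 N (((x of front_a_grip in the frame of rack_spare between -0.114 and -0.018 m and y of front_a_grip in the frame of rack_spare between -0.01 and 0.01 m and z of front_a_grip in the frame of rack_spare between 0.16 and 0.173 m and contact force between front_a and stop above 4 N) or (x of front_b_grip in the frame of rack_spare between -0.114 and -0.018 m and y of front_b_grip in the frame of rack_spare between -0.01 and 0.01 m and z of front_b_grip in the frame of rack_spare between 0.16 and 0.173 m and contact force between front_b and stop above 4 N))), for 0.2 s.
2. both front gauges hang on the spare hook and the second presses the first (more than 4 N between them) against the collar (more than 3 N) (x of front_a_grip in the frame of rack_spare between -0.114 and -0.018 m and y of front_a_grip in the frame of rack_spare between -0.01 and 0.01 m and z of front_a_grip in the frame of rack_spare between 0.16 and 0.173 m and x of front_b_grip in the frame of rack_spare between -0.114 and -0.018 m and y of front_b_grip in the frame of rack_spare between -0.01 and 0.01 m and z of front_b_grip in the frame of rack_spare between 0.16 and 0.173 m and contact force between front_a and front_b above 4 N and contact force between any of front_a, front_b and stop above 3 N), for 0.2 s.
At the end, for the whole second after the job is handed in: Both front gauges hang at rest on the spare hook behind its tip, handles up within 0.25 rad and at most 30 mm apart; the rear gauge is at rest in the vee, within 8 mm of its middle along it and 3 mm of seated height, handle up within 0.22 rad, bore along the vee within 0.2 rad (x of front_a_grip in the frame of rack_spare between -0.114 and -0.018 m and y of front_a_grip in the frame of rack_spare between -0.01 and 0.01 m and z of front_a_grip in the frame of rack_spare between 0.16 and 0.168 m and x of front_b_grip in the frame of rack_spare between -0.114 and -0.018 m and y of front_b_grip in the frame of rack_spare between -0.01 and 0.01 m and z of front_b_grip in the frame of rack_spare between 0.16 and 0.168 m and horizontal distance between front_a_grip and front_b_grip below 0.03 m and angle between each of front_a_grip, front_b_grip's own z axis and vertical below 0.25 rad and x of wanted_grip in the frame of vee between -0.008 and 0.008 m and y of wanted_grip in the frame of vee between -0.012 and 0.012 m and z of wanted_grip in the frame of vee between 0.09 and 0.099 m and angle between wanted_grip's own z axis and vertical below 0.22 rad and angle between the x axis of wanted_grip and the x axis of vee, either way round below 0.2 rad and linear speed of each of front_a, front_b, wanted below 0.02 m/s); the robot touches nothing.
It fails at once if a gauge is pushed against a hook stand, the stop collar or the vee block with more than 20 N (contact force between any of front_a, front_b, wanted and rack_full above 20 N or contact force between any of front_a, front_b, wanted and rack_spare above 20 N or contact force between any of front_a, front_b, wanted and stop above 20 N or contact force between any of front_a, front_b, wanted and vee above 20 N).
It fails at once if a front gauge is dropped or laid on the bench (height (world z) of any of front_a_grip, front_b_grip below 0.11 m).
It fails at once if a bystander is shifted by more than 15 mm (distance of any of jar, cup, blower, dish from where it was at the start of the episode above 0.015 m).
It also fails if it takes over 72 s, if anything falls off the work surface, if the arm or the gripper's body presses on something with over 40 N, if the wrist force passes 120 N, or if a joint passes its speed limit or range.

### The arm

A 6-joint arm with a two-finger parallel gripper is mounted at the origin on the work surface. World frame = base frame: x ahead of the robot, y to its left, z up, the work surface at z = 0. Lengths are in m, angles in degrees, forces in N, time in s.
With the tool pointing down it reaches from about 0.325 to 0.9 m from the base axis. Payload 6.1 kg.
Tool frame: the origin (TCP) lies midway between the tips of the shut fingers; the grasp point (between the pads) lies 19 mm behind it (env.pinch_z is the distance from the TCP to the grasp point, in m); z points along the fingers, y is the line along which they close (so a half turn about z gives the same grasp; the last joint's range is limited). The gripper opens to 87 mm and grips with 3 to 60 N. Pads are 19 mm wide; open, the fingers measure 117 mm over their backs; the gripper's body (75 mm by 190 mm) begins 51 mm behind the grasp point.
Start: joints at [56.66, 12.628, 87.462, -0, 79.91, -7.225], TCP at [0.275, 0.561, 0.223] pointing down, gripper open.
Joint ranges: [-170.65, 170.65], [-52.31, 119.04], [5.05, 147.46], [-71.25, 251.25], [11.57, 151.72], [-153.62, 153.62]. Speed limits (degrees/s): [147.25, 147.25, 172.46, 180, 180, 180].

### API

Orientations are given as [roll, pitch, yaw] about the fixed x, y, z axes, in that order (R = Rz(yaw) Ry(pitch) Rx(roll)).
In Python, from plant import state, vision, hand_in, env gives the robot as it stands.
- The arm moves only by the tool drive_tool, never from a script. Its argument "targets" is a list of rows, each a list of 7 numbers: the shift along the tool's x, y, z normalised to -1 to 1, where 1 is 0.04 m, then the turn, a rotation vector about the tool's x, y, z normalised to -1 to 1, where 1 is 90 degrees, then the closure, from -1 (fully open) to 1 (shut). A call has 1 to 20 rows; each row shifts and turns the commanded pose from where the row before left it, along the tool's axes as they then stand; what a row does not reach is not made up. A row lasts 1/10 s, in which the tool goes at most 50 mm and 8.59 degrees, less where a joint would pass 70% of its speed; a pose out of reach is approached as far as the arm can. A call with a number of a shift or a turn outside -1 to 1 is refused whole. A call with a gripper value outside its range is refused whole. The fingers move at their own pace and stop on an object; the grip force is fixed at half the most. Time passes only in rows, so rows that do not move let the fingers close. It gives the time, the measured TCP pose, the force, the opening and the grip force at its end, in the units of the state.
- state(): the state, without advancing time (a new reading comes with each control period).
- vision.read_camera(name): name is "side" or "top"; returns a dict with "pixels" (480x640x3 uint8, blue, green, red), "fx", "fy", "cx", "cy" (pixels), "T" (4x4, takes a point from camera to world coordinates). Camera axes: x right, y up, looking along -z (the intrinsics and any distortion apply to the point x, -y, -z); pixel columns grow to the right and rows downward; lengths in m; the calibration is good to about 2 mm. A picture is of the moment at which its call begins. There is no depth.
- hand_in(): hands the job in; it is judged then, once.
The state is a dict: "time_s": time; "joints": joint angles; "joint_velocities": joint speeds; "effort": joint torques, N m; "eef_pos": TCP position; "orientation": TCP orientation; "ft_force": force on the tool from outside, world axes, zero at the start; "moment": the same for the moment, N m; "width": finger opening in m; "gripper_force": force on a finger pad.
Only numpy, scipy, OpenCV 4.12 (cv2) and the standard library are available. Lean on these libraries where they do the work, as an engineer would, in place of code of your own. Each camera call takes 0.05 s, during which the arm holds its last target. There are 200 camera calls.

## Working session

There is one attempt and no reset: what is moved stays moved. The work goes in short steps, Python scripts to look and compute and a tool call to move; the robot and the scene stay as the last step left them, time stands still between calls to the robot, and variables do not carry over. Pictures are saved under pics/ and viewed, at most 10 in all, crops included, and the job is handed in when it is done.

Besides the shell and the picture viewer there is one more tool, called after "Request:" by a JSON object that holds its "method" and its "body". drive_tool: Moves the arm, as the interface text tells. Its arguments: {"type":"object","properties":{"targets":{"type":"array"}},"required":["targets"]}

```bash
ls; mkdir -p pics; python3 - <<'E'
from plant import state, vision, env
import cv2,numpy as np
s=state();print(s,env.pinch_z)
for n in("side","top"):
    c=vision.read_camera(n);cv2.imwrite(f"pics/{n}0.png",c["pixels"]);print(n,c["fx"],c["fy"],c["cx"],c["cy"],np.round(c["T"],4).tolist(),[k for k in c])
E
```

```text
pics
{'time_s': 0.0, 'joints': array([ 5.66600055e+01,  1.26764769e+01,  8.75268700e+01, -5.22517342e-04,
        7.99129588e+01, -7.22598087e+00]), 'joint_velocities': array([-0.00792072,  0.08354564, -0.10179821,  0.07443549,  0.06903939,
        0.00327577]), 'effort': array([-1.76510275e-03, -4.94610822e+01, -3.87375677e+01,  6.98192138e-02,
        5.72511018e-02, -1.69199438e-04]), 'eef_pos': array([0.27475563, 0.56064579, 0.22141373]), 'orientation': array([-1.79884553e+02, -1.41191227e-02,  1.53886064e+02]), 'ft_force': array([-0.19119929, -0.162365  , -0.44957524]), 'moment': array([ 0.01995241,  0.00946826, -0.04278377]), 'gripper_force': 0.0, 'width': 0.08706232314544138} 0.0187
side 443.6115979824092 443.6115979824092 312.6680238438387 233.6395132477553 [[-0.9942, 0.0468, -0.0964, 0.4316], [-0.1065, -0.526, 0.8438, 0.9243], [-0.0112, 0.8492, 0.528, 0.7054], [0.0, 0.0, 0.0, 1.0]] ['pixels', 'fx', 'fy', 'cx', 'cy', 'T']
top 441.25042235492526 441.25042235492526 313.2165012041872 236.3411253879595 [[0.0271, 0.991, -0.1309, 0.3807], [-0.9993, 0.0301, 0.0214, -0.0047], [0.0252, 0.1302, 0.9912, 1.0537], [0.0, 0.0, 0.0, 1.0]] ['pixels', 'fx', 'fy', 'cx', 'cy', 'T']
```

View pics/side0.png

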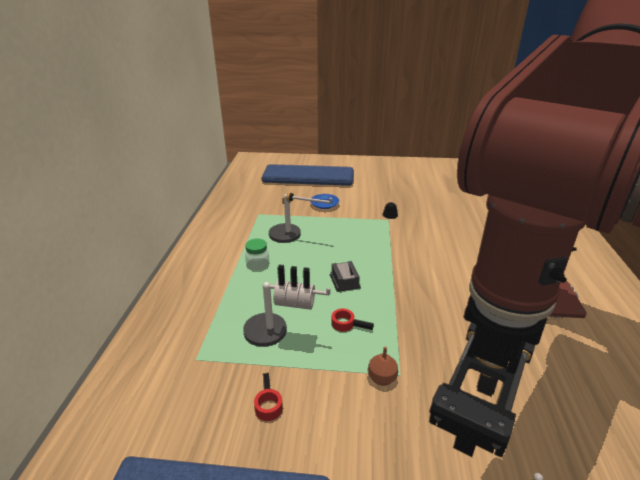

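View pics/top0.png

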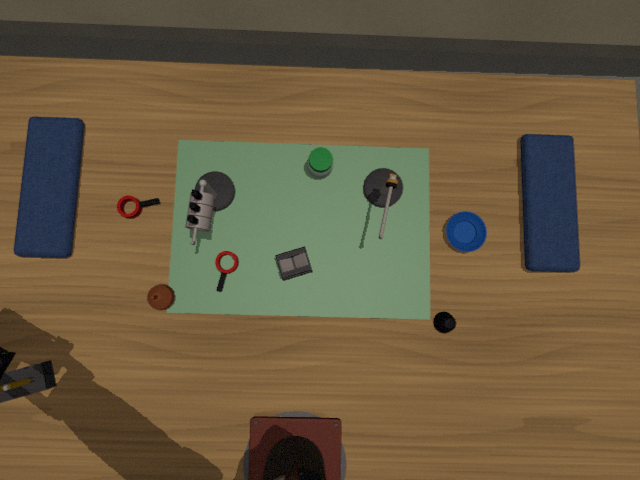

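The side picture shows the crowded hook (post 267,290; black handles 281/294/306,277), the spare hook (288,200), the vee (345,274) and red look-alikes at (343,320) and (267,403). In the top picture the crowded hook is at (203,183)-(194,242), the spare hook at (392,180)-(381,237) and the vee at (294,263). Candidates are the three steel gauges with black handles and the two red rings lying on the bench. The steel ones on the hook fit the description. I'll confirm this in one enlarged crop.

```bash
cat > h.py <<'E'
import numpy as np,cv2
from plant import state,vision,env
def ray(c,u,v):
    T=np.array(c["T"]);d=T[:3,:3]@np.array([(u-c["cx"])/c["fx"],-(v-c["cy"])/c["fy"],-1.]);return T[:3,3],d
def atz(c,u,v,z):
    o,d=ray(c,u,v);return o+d*(z-o[2])/d[2]
def proj(c,p):
    T=np.array(c["T"]);q=T[:3,:3].T@(np.asarray(p,float)-T[:3,3]);return np.array([c["cx"]-c["fx"]*q[0]/q[2],c["cy"]+c["fy"]*q[1]/q[2]])
def tri(ca,a,cb,b):
    A=[];y=[]
    for c,(u,v) in((ca,a),(cb,b)):
        o,d=ray(c,u,v);d=d/np.linalg.norm(d);M=np.eye(3)-np.outer(d,d);A.append(M);y.append(M@o)
    return np.linalg.solve(sum(A),sum(y))
def crop(im,x,y,w,h,k): return cv2.resize(im[y:y+h,x:x+w],None,fx=k,fy=k,interpolation=cv2.INTER_CUBIC)
E
python3 - <<'E'
import cv2,numpy as np
from h import crop
s=cv2.imread("pics/side0.png");t=cv2.imread("pics/top0.png")
a=np.hstack([crop(t,170,170,80,80,5),crop(t,350,165,80,80,5)])
b=np.hstack([crop(s,240,255,100,50,4)])
b=np.hstack([crop(s,240,258,100,50,4),crop(s,265,190,100,50,4)])
cv2.imwrite("pics/m.png",np.vstack([a,b]))
E
```

```text
(no output)
```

View pics/m.png

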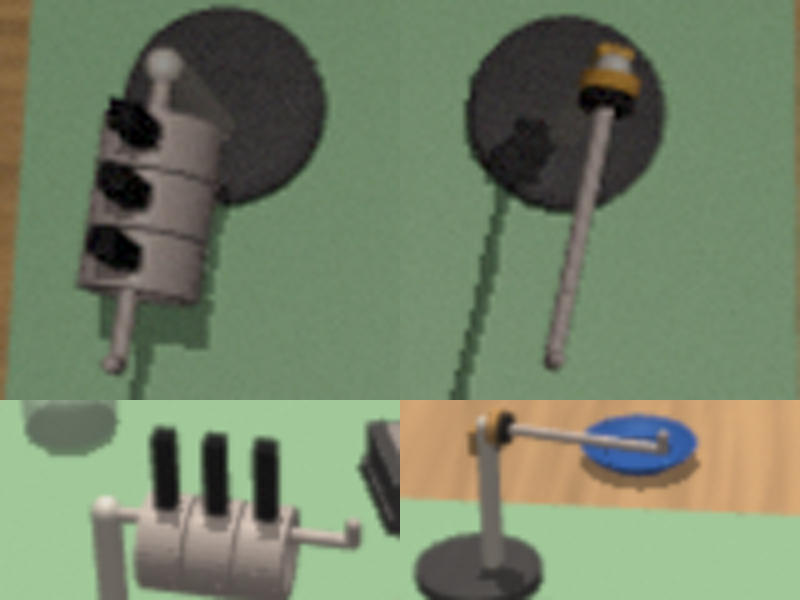

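The crop shows three plain steel gauges with black handles on the crowded hook, so none of the red ones is meant. The wanted gauge is the one next to the post at top crop (130,125), and the brass collar with black buffer sits near the spare post. Next I'll work out the geometry and crop the vee.

```bash
python3 - <<'E'
import cv2,numpy as np
from h import *
s=vision.read_camera("side");t=vision.read_camera("top")
for n,p,q,zt in(("full",(202.6,183.4),(192.8,242.4),.147),("spare",(393,177.4),(381,236.6),.147)):
    P=atz(t,*p,.134);Q=atz(t,*q,zt);d=Q-P;print(n,P,Q,np.hypot(*d[:2]),"dir",np.degrees(np.arctan2(d[1],d[0])))
print("base centres",atz(t,170+226/5,170+107/5,.012),atz(t,350+(567-400)/5,165+113/5,.012))
print("buffer",atz(t,391,187.6,.138))
for a,b in(((280.7,266.3),(170+23.4,170+21.4)),((293.5,267.3),(170+21.6,170+34)),((306.2,268.8),(170+20,170+46.6))):
    print(tri(s,a,t,b), atz(s,*a,.186),atz(t,*b,.186))
print("side tri post", tri(s,(240+105/4,258+110/4),t,(202.6,183.4)), "tip",tri(s,(240+352/4,258+122/4),t,(192.8,242.4)))
print("spare tip",tri(s,(265+262/4,190+34/4),t,(381,236.6)))
a=crop(t["pixels"],265,238,60,48,10);b=crop(s["pixels"],325,255,45,40,5)
cv2.imwrite("pics/v.png",a);
E
```

```text
full [0.60832524 0.21327434 0.134     ] [0.48035885 0.22280308 0.147     ] 0.12832067308275982 dir 175.74145301365405
spare [ 0.63517234 -0.19267492  0.134     ] [ 0.50418838 -0.16536856  0.147     ] 0.13379998773486085 dir 168.224148988809
base centres [0.61987476 0.21097365 0.012     ] [ 0.64270795 -0.19429437  0.012     ]
buffer [ 0.61156163 -0.18764678  0.138     ]
[0.578095   0.21870056 0.18384416] [0.5765894  0.22185963 0.186     ] [0.57849737 0.21822508 0.186     ]
[0.55211973 0.22051998 0.18444882] [0.55077368 0.22285611 0.186     ] [0.55279641 0.22018606 0.186     ]
[0.52661994 0.22226882 0.18376397] [0.52515184 0.22550711 0.186     ] [0.52730577 0.2217385  0.186     ]
side tri post [0.61030691 0.21451917 0.12906292] tip [0.48155111 0.22477258 0.13916704]
spare tip [ 0.50522818 -0.16660385  0.14004258]
```

View pics/v.png

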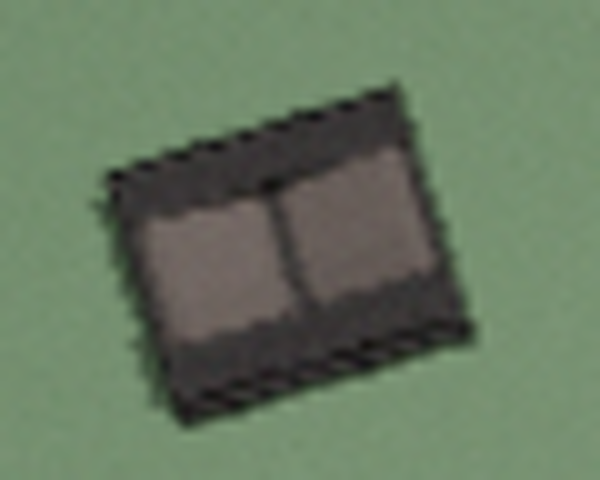

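Request:
{"method": "drive_tool", "body": {"targets": [[0,0,0,0,0,-0.0811,-0.3],[0,0,0,0,0,-0.0811,-0.3],[0,0,0,0,0,-0.0811,-0.3],[-0.575,-0.665,0,0,0,0,-0.3],[-0.575,-0.665,0,0,0,0,-0.3],[-0.575,-0.665,0,0,0,0,-0.3],[-0.575,-0.665,0,0,0,0,-0.3],[-0.575,-0.665,0,0,0,0,-0.3],[-0.575,-0.665,0,0,0,0,-0.3],[-0.575,-0.665,0,0,0,0,-0.3],[-0.575,-0.665,0,0,0,0,-0.3],[-0.575,-0.665,0,0,0,0,-0.3],[-0.575,-0.665,0,0,0,0,-0.3],[-0.575,-0.665,0,0,0,0,-0.3],[-0.575,-0.665,0,0,0,0,-0.3],[0,0,0,0,0,0,-0.3],[0,0,0,0,0,0,-0.3]]}}

```text
time_s: 1.9
eef_pos: [0.5269, 0.222, 0.2222]
orientation: [180.0, -0.1, 175.7]
ft_force: [0.2, 0.7, -1.7]
width: 0.0569
gripper_force: 0.0
```

```bash
cat >> h.py <<'E'
def rel(x,y,z,yaw=None):
    """turn first (tool z, units), then shift (units) to reach x,y,z"""
    s=state();e=s["eef_pos"];w=s["orientation"][2];yaw=w if yaw is None else yaw
    p=np.radians(yaw);d=np.array([x,y,z])-e;dy=(yaw-w+180)%360-180
    print("turn",round(-dy/90,4),"shift",np.round(np.array([d[0]*np.cos(p)+d[1]*np.sin(p),d[0]*np.sin(p)-d[1]*np.cos(p),-d[2]])/.04,3))
E
python3 - <<'E'
import cv2,numpy as np
from h import *
s=vision.read_camera("side");t=vision.read_camera("top");st=state()
print(st["eef_pos"],st["orientation"],st["ft_force"],st["width"])
c=[(110,178),(398,88),(470,325),(185,410)]
P=[atz(t,265+a/10,238+b/10,.038) for a,b in c];print(np.round(P,4),np.mean(P,0))
for i,j in((0,3),(1,2),(1,0),(2,3)):
    d=P[j]-P[i];print(np.degrees(np.arctan2(d[1],d[0])),np.hypot(*d[:2]))
g=[atz(t,265+a/10,238+b/10,.02) for a,b in((275,185),(312,300))];d=g[1]-g[0];print("groove",g,np.degrees(np.arctan2(d[1],d[0])))
cv2.imwrite("pics/g1.png",np.vstack([crop(s["pixels"],235,200,110,90,5)[:300],crop(t["pixels"],150,160,110,60,5)]))
E
```

```text
[0.52627951 0.2231722  0.22231815] [ 1.79987055e+02 -4.15275389e-02  1.75807381e+02] [ 0.06043401 -0.13774601 -0.1009928 ] 0.05680735887148288
[[ 0.467   0.0579  0.038 ]
 [ 0.4898 -0.0078  0.038 ]
 [ 0.4356 -0.026   0.038 ]
 [ 0.4143  0.0387  0.038 ]] [0.45168283 0.01567065 0.038     ]
-160.0292058081776 0.05609711272655988
-161.4942062768654 0.05722239134164574
109.15222827532085 0.06955158784636084
108.20387565467988 0.06811391147739233
groove [array([0.46803549, 0.02026419, 0.02      ]), array([0.44133267, 0.01072462, 0.02      ])] -160.3407579863746
```

View pics/g1.png

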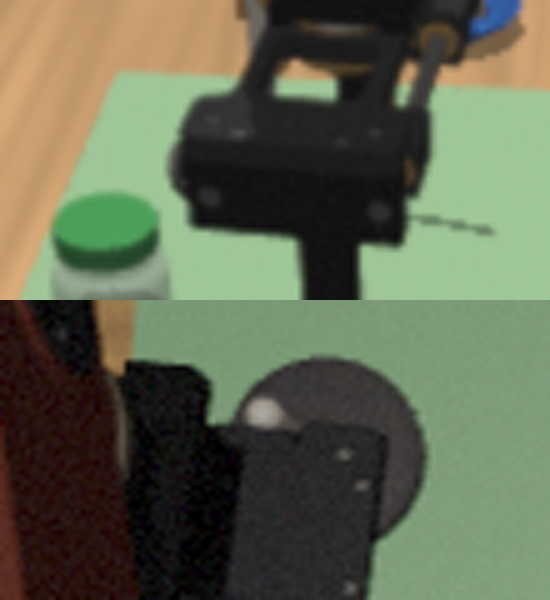

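The gripper is above the foremost gauge (finger at side px ~(301,258), handle column 306). I'll descend onto it and close.

Request:
{"method": "drive_tool", "body": {"targets": [[0,0,0.475,0,0,0,-0.3],[0,0,0.475,0,0,0,-0.3],[0,0,0.475,0,0,0,-0.3],[0,0,0.475,0,0,0,-0.3],[0,0,0,0,0,0,-0.3],[0,0,0,0,0,0,0.4],[0,0,0,0,0,0,1],[0,0,0,0,0,0,1],[0,0,0,0,0,0,1],[0,0,0,0,0,0,1],[0,0,0,0,0,0,1],[0,0,0,0,0,0,1],[0,0,0,0,0,0,1]]}}

```text
time_s: 3.3
eef_pos: [0.527, 0.2224, 0.1468]
orientation: [-180.0, 0.0, 175.8]
ft_force: [-1.3, -1.4, 1.1]
width: 0.0119
gripper_force: 30.4
```

```bash
python3 - <<'E'
from h import *
s=vision.read_camera("side");st=state();print(st["eef_pos"],st["ft_force"],st["width"],st["gripper_force"])
cv2.imwrite("pics/g2.png",crop(s["pixels"],230,235,120,90,6))
E
```

```text
[0.5269901  0.22238507 0.14679013] [-0.51973546 -1.49269423  2.35237445] 0.0115994698164319 30.354284313507378
```

View pics/g2.png

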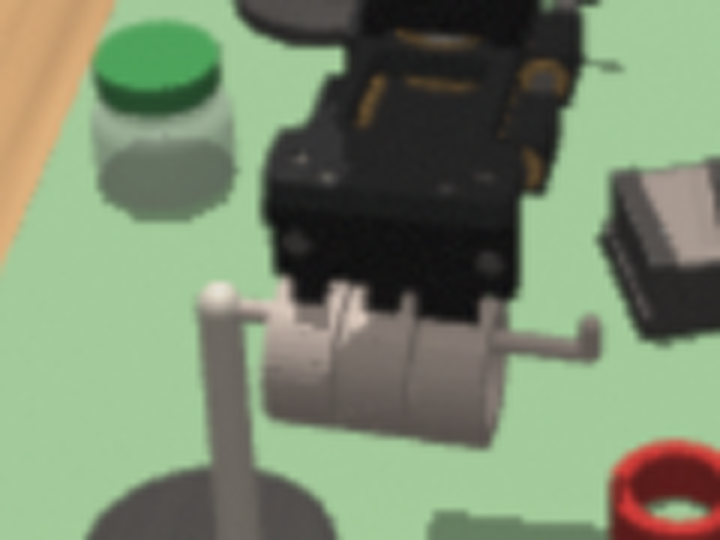

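The fingers are centred on the foremost gauge (px ~450,300 in the crop). I'll lift 19 mm and slide it off along the arm.

Request:
{"method": "drive_tool", "body": {"targets": [[0,0,-0.16,0,0,0,1],[0,0,-0.16,0,0,0,1],[0,0,-0.155,0,0,0,1],[0,0,0,0,0,0,1],[0.25,0,0,0,0,0,1],[0.4,0,0,0,0,0,1],[0.4,0,0,0,0,0,1],[0.4,0,0,0,0,0,1],[0.4,0,0,0,0,0,1],[0.4,0,0,0,0,0,1],[0.2,0,0,0,0,0,1],[0,0,0,0,0,0,1],[0,0,0,0,0,0,1]]}}

```text
time_s: 4.65
eef_pos: [0.4294, 0.2298, 0.1657]
orientation: [180.0, 0.0, 175.8]
ft_force: [0.4, -0.6, -1.7]
width: 0.0117
gripper_force: 30.3
```

```bash
python3 - <<'E'
from h import *
st=state();print(st["eef_pos"],st["orientation"],st["ft_force"],st["width"])
rel(.4705,-.1589,.166,168.2)
E
```

```text
[0.42941873 0.22981396 0.16568837] [1.79988707e+02 4.46572795e-02 1.75793470e+02] [ 0.37923449 -0.59691432 -1.70962875] 0.011744993930633585
turn 0.0844 shift [-2.993e+00 -9.302e+00 -8.000e-03]
```

Request:
{"method": "drive_tool", "body": {"targets": [[0,0,0,0,0,0.0844,1],[-0.18,-0.45,0,0,0,0,1],[-0.22,-0.7,0,0,0,0,1],[-0.22,-0.7,0,0,0,0,1],[-0.22,-0.7,0,0,0,0,1],[-0.22,-0.7,0,0,0,0,1],[-0.22,-0.7,0,0,0,0,1],[-0.22,-0.7,0,0,0,0,1],[-0.22,-0.7,0,0,0,0,1],[-0.22,-0.7,0,0,0,0,1],[-0.22,-0.7,0,0,0,0,1],[-0.22,-0.7,0,0,0,0,1],[-0.22,-0.7,0,0,0,0,1],[-0.22,-0.7,0,0,0,0,1],[-0.18,-0.45,0,0,0,0,1],[0,0,0,0,0,0,1],[0,0,0,0,0,0,1]]}}

```text
time_s: 6.35
eef_pos: [0.4705, -0.1593, 0.1653]
orientation: [180.0, -0.0, 168.1]
ft_force: [-0.4, 0.8, -1.4]
width: 0.0117
gripper_force: 29.9
```

```bash
python3 - <<'E'
from h import *
s=vision.read_camera("side");t=vision.read_camera("top");st=state();print(st["eef_pos"],st["orientation"],st["ft_force"])
b=st["eef_pos"]+[0,0,.0187-.048]
print(proj(s,b),proj(t,b))
cv2.imwrite("pics/g3.png",np.hstack([crop(s["pixels"],270,180,70,80,5),crop(t["pixels"],350,165,80,80,5)]))
E
```

```text
[ 0.4703629  -0.15834615  0.1652967 ] [ 1.79971683e+02 -3.49564853e-02  1.68198276e+02] [-0.55856727  0.69328233 -2.59668777]
[342.97554312 201.69741662] [376.61762547 253.17809028]
```

View pics/g3.png

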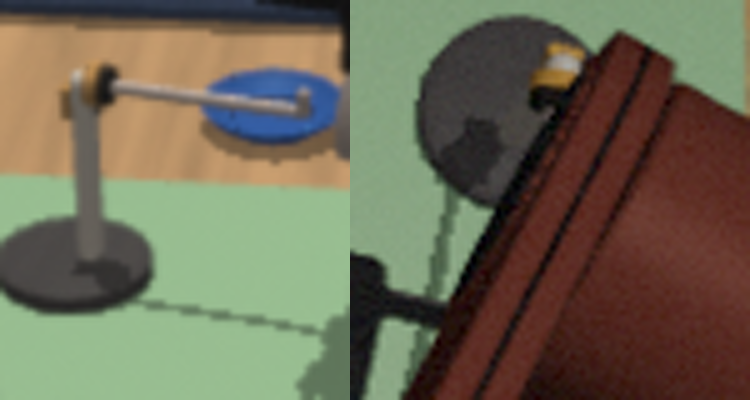

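The side view shows the ring edge at px ~(337,200) just past the tip at (330,200), in line with the arm. I'll slide in over the arm, then lower.

Request:
{"method": "drive_tool", "body": {"targets": [[-0.2,0,0,0,0,0,1],[-0.3,0,0,0,0,0,1],[-0.3,0,0,0,0,0,1],[-0.3,0,0,0,0,0,1],[-0.3,0,0,0,0,0,1],[-0.3,0,0,0,0,0,1],[-0.3,0,0,0,0,0,1],[-0.3,0,0,0,0,0,1],[-0.3,0,0,0,0,0,1],[-0.1,0,0,0,0,0,1],[0,0,0,0,0,0,1],[0,0,0.15,0,0,0,1],[0,0,0.15,0,0,0,1],[0,0,0.1,0,0,0,1],[0,0,0,0,0,0,1],[0,0,0,0,0,0,1]]}}

```text
time_s: 8.05
eef_pos: [0.5759, -0.181, 0.1494]
orientation: [180.0, -0.0, 168.2]
ft_force: [0.9, 0.3, -1.8]
width: 0.0116
gripper_force: 29.9
```

```bash
cat >> h.py <<'E'
def sp():
    "TCP in the spare stand's frame (mm), force along own x and z"
    st=state();a=np.radians(-11.8);u=np.array([np.cos(a),np.sin(a),0]);v=np.array([-u[1],u[0],0])
    d=st["eef_pos"]-[.632,-.1926,0];f=st["ft_force"];print("own",np.round([d@u*1e3,d@v*1e3,d[2]*1e3],1),"F",np.round([f@u,f@v,f[2]],1),"m",np.round(st["moment"],2),st["time_s"],st["width"])
E
python3 -c "from h import *;sp()"
```

```text
own [-5.730e+01 -1.000e-01  1.494e+02] F [ 0.8  0.5 -1.8] m [ 0.07 -0.01 -0.02] 8.05 0.011645497760325316
```

Request:
{"method": "drive_tool", "body": {"targets": [[-0.1,0,0.03,0,0,0,1],[-0.15,0,0,0,0,0,1],[-0.15,0,0,0,0,0,1],[-0.05,0,0,0,0,0,1],[-0.025,0,0,0,0,0,1],[-0.025,0,0,0,0,0,1],[0,0,0,0,0,0,1],[0,0,0,0,0,0,1]]}}

```text
time_s: 8.85
eef_pos: [0.5956, -0.1851, 0.1483]
orientation: [180.0, -0.0, 168.2]
ft_force: [-0.4, -1.0, -2.3]
width: 0.0119
gripper_force: 29.9
```

```bash
python3 -c "from h import *;sp()"
```

```text
own [-3.720e+01 -1.000e-01  1.483e+02] F [-0.2 -1.  -2.3] m [ 0.02  0.01 -0.05] 8.85 0.011860999718595841
```

Request:
{"method": "drive_tool", "body": {"targets": [[-0.025,0,0,0,0,0,1],[-0.025,0,0,0,0,0,1],[-0.025,0,0,0,0,0,1],[0,0,0,0,0,0,1],[0,0,0,0,0,0,1]]}}

```text
time_s: 9.35
eef_pos: [0.5987, -0.1857, 0.1483]
orientation: [180.0, -0.0, 168.2]
ft_force: [0.4, 0.6, -2.3]
width: 0.012
gripper_force: 29.9
```

```bash
python3 -c "from h import *;sp()"
```

```text
own [-3.400e+01 -1.000e-01  1.483e+02] F [ 0.2  0.7 -2.3] m [0.04 0.03 0.02] 9.35 0.01204543814468966
```

Request:
{"method": "drive_tool", "body": {"targets": [[-0.025,0,0,0,0,0,1],[-0.025,0,0,0,0,0,1],[0,0,0,0,0,0,1],[0,0,0,0,0,0,1]]}}

```text
time_s: 9.75
eef_pos: [0.6006, -0.1861, 0.1483]
orientation: [-180.0, -0.0, 168.2]
ft_force: [0.3, -0.6, -2.4]
width: 0.0116
gripper_force: 29.9
```

```bash
python3 -c "from h import *;sp()"
```

```text
own [-3.200e+01 -1.000e-01  1.483e+02] F [ 0.4 -0.5 -2.4] m [0.   0.   0.02] 9.75 0.011566263459707895
```

Request:
{"method": "drive_tool", "body": {"targets": [[-0.025,0,0,0,0,0,1],[-0.025,0,0,0,0,0,1],[0,0,0,0,0,0,1],[0,0,0,0,0,0,1]]}}

```text
time_s: 10.15
eef_pos: [0.6026, -0.1866, 0.1483]
orientation: [180.0, -0.0, 168.2]
ft_force: [-0.2, -0.4, -2.7]
width: 0.0115
gripper_force: 29.9
```

```bash
python3 -c "from h import *;sp()"
```

```text
own [-3.000e+01 -1.000e-01  1.483e+02] F [-0.2 -0.4 -2.7] m [ 0.04 -0.02  0.02] 10.15 0.011547573024762689
```

Request:
{"method": "drive_tool", "body": {"targets": [[-0.025,0,0,0,0,0,1],[-0.025,0,0,0,0,0,1],[0,0,0,0,0,0,1],[0,0,0,0,0,0,1]]}}

```text
time_s: 10.55
eef_pos: [0.6046, -0.187, 0.1483]
orientation: [180.0, -0.0, 168.2]
ft_force: [0.2, -0.7, -1.9]
width: 0.0114
gripper_force: 29.9
```

```bash
python3 -c "from h import *;sp()"
```

```text
own [-2.800e+01 -1.000e-01  1.483e+02] F [ 0.4 -0.7 -1.9] m [-0.01 -0.02  0.02] 10.55 0.01140687553288491
```

Request:
{"method": "drive_tool", "body": {"targets": [[-0.025,0,0,0,0,0,1],[-0.025,0,0,0,0,0,1],[0,0,0,0,0,0,1],[0,0,0,0,0,0,1]]}}

```text
time_s: 10.95
eef_pos: [0.6061, -0.1873, 0.1483]
orientation: [-180.0, -0.1, 168.2]
ft_force: [-3.1, 0.6, -0.8]
width: 0.0114
gripper_force: 29.9
```

```bash
python3 -c "from h import *;sp()"
```

```text
own [-2.650e+01 -1.000e-01  1.483e+02] F [-3.2 -0.  -0.8] m [0.13 0.63 0.04] 10.95 0.01143118857417725
```

Request:
{"method": "drive_tool", "body": {"targets": [[-0.025,0,0,0,0,0,1],[-0.025,0,0,0,0,0,1],[0,0,0,0,0,0,1],[0,0,0,0,0,0,1]]}}

```text
time_s: 11.35
eef_pos: [0.6072, -0.1875, 0.148]
orientation: [180.0, -0.2, 168.2]
ft_force: [-7.5, 0.4, 0.4]
width: 0.0118
gripper_force: 29.9
```

```bash
python3 -c "from h import *;sp()"
```

```text
own [-2.53e+01 -1.00e-01  1.48e+02] F [-7.4 -1.1  0.4] m [0.27 1.25 0.05] 11.35 0.011818600541408686
```

Request:
{"method": "drive_tool", "body": {"targets": [[0,0,0,0,0,0,1],[0,0,0,0,0,0,1],[0,0,0,0,0,0,1],[0,0,0,0,0,0,1],[0,0,0,0,0,0,1],[0.025,0,0,0,0,0,1],[0.025,0,0,0,0,0,1],[0.02,0,0,0,0,0,1],[0,0,0.02,0,0,0,1],[0,0,0.01,0,0,0,1],[0,0,0,0,0,0,1]]}}

```text
time_s: 12.45
eef_pos: [0.6058, -0.1872, 0.1474]
orientation: [180.0, 0.0, 168.2]
ft_force: [-3.5, 2.0, -0.1]
width: 0.0115
gripper_force: 29.9
```

```bash
python3 -c "from h import *;sp()"
```

```text
own [-2.670e+01 -1.000e-01  1.474e+02] F [-3.8  1.2 -0.1] m [0.23 0.63 0.03] 12.45 0.011457411086699705
```

Request:
{"method": "drive_tool", "body": {"targets": [[0.02,0,0,0,0,0,1],[0.02,0,0.01,0,0,0,1],[0,0,0,0,0,0,1],[0,0,0,0,0,0,1]]}}

```text
time_s: 12.85
eef_pos: [0.605, -0.1872, 0.1473]
orientation: [-180.0, 0.1, 168.2]
ft_force: [1.1, 0.9, 0.2]
width: 0.0123
gripper_force: 29.9
```

```bash
python3 - <<'E'
from h import *
sp();s=vision.read_camera("side");cv2.imwrite("pics/g4.png",crop(s["pixels"],265,170,80,60,7))
E
```

```text
own [-27.6  -0.2 147.3] F [0.9 1.1 0.2] m [ 0.08 -0.2   0.07] 12.85 0.012260432356083942
```

View pics/g4.png

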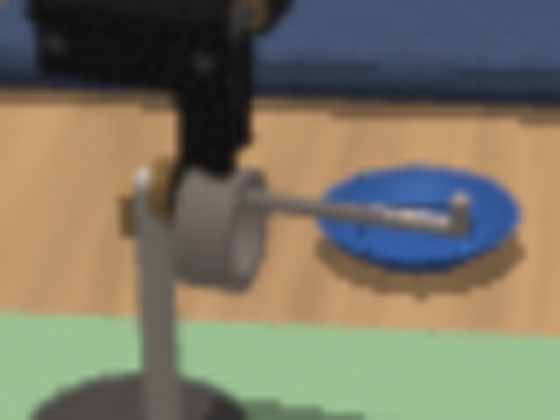

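The gauge is hanging against the buffer (px ~(215,230) in the crop) with its weight on the arm, so I'll release and rise.

Request:
{"method": "drive_tool", "body": {"targets": [[0,0,0,0,0,0,0.6],[0,0,0,0,0,0,0.2],[0,0,0,0,0,0,-0.3],[0,0,0,0,0,0,-0.3],[0,0,0,0,0,0,-0.3],[0,0,-0.3,0,0,0,-0.3],[0,0,-0.5,0,0,0,-0.3],[0,0,-0.5,0,0,0,-0.3],[0,0,-0.5,0,0,0,-0.3],[0,0,-0.2,0,0,0,-0.3]]}}

```text
time_s: 13.9
eef_pos: [0.6054, -0.1875, 0.2304]
orientation: [-179.9, 0.3, 168.2]
ft_force: [0.3, 0.1, -0.2]
width: 0.0566
gripper_force: 0.0
```

```bash
python3 -c "
from h import *
print(state()['eef_pos'],state()['ft_force']);rel(.552,.2207,.2275,175.8)"
```

```text
[ 0.60541242 -0.18747089  0.230431  ] [ 0.28353683  0.05783348 -0.24578091]
turn -0.0846 shift [ 2.079 10.079  0.073]
```

Request:
{"method": "drive_tool", "body": {"targets": [[0,0,0.073,0,0,-0.0846,-0.3],[0.08,0.42,0,0,0,0,-0.3],[0.16,0.77,0,0,0,0,-0.3],[0.16,0.77,0,0,0,0,-0.3],[0.16,0.77,0,0,0,0,-0.3],[0.16,0.77,0,0,0,0,-0.3],[0.16,0.77,0,0,0,0,-0.3],[0.16,0.77,0,0,0,0,-0.3],[0.16,0.77,0,0,0,0,-0.3],[0.16,0.77,0,0,0,0,-0.3],[0.16,0.77,0,0,0,0,-0.3],[0.16,0.77,0,0,0,0,-0.3],[0.16,0.77,0,0,0,0,-0.3],[0.16,0.77,0,0,0,0,-0.3],[0.08,0.42,0,0,0,0,-0.3],[0,0,0,0,0,0,-0.3],[0,0,0,0,0,0,-0.3]]}}

```text
time_s: 15.6
eef_pos: [0.5504, 0.2212, 0.2235]
orientation: [-180.0, -0.0, 175.8]
ft_force: [-0.1, -0.6, -0.0]
width: 0.0565
gripper_force: 0.0
```

```bash
python3 - <<'E'
from h import *
st=state();print(st["eef_pos"],st["orientation"],st["ft_force"]);rel(.552,.2207,.1465,175.8)
s=vision.read_camera("side");t=vision.read_camera("top")
cv2.imwrite("pics/g5.png",np.hstack([crop(t["pixels"],350,165,80,60,5),crop(s["pixels"],265,170,80,60,5)]))
E
```

```text
[0.55037778 0.22115319 0.22353287] [-1.79950183e+02 -2.68216290e-02  1.75801893e+02] [-0.07674827 -0.62275687 -0.0373767 ]
turn 0.0 shift [-0.041 -0.008  1.926]
```

View pics/g5.png

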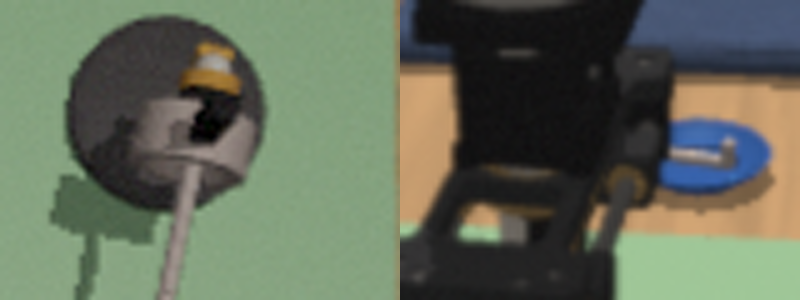

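The first gauge hangs upright against the buffer (left crop, ring at ~(195,145)). I'll take the second gauge now.

Request:
{"method": "drive_tool", "body": {"targets": [[-0.03,0,0.48,0,0,0,-0.3],[0,0,0.48,0,0,0,-0.3],[0,0,0.48,0,0,0,-0.3],[0,0,0.48,0,0,0,-0.3],[0,0,0,0,0,0,-0.3],[0,0,0,0,0,0,0.4],[0,0,0,0,0,0,1],[0,0,0,0,0,0,1],[0,0,0,0,0,0,1],[0,0,0,0,0,0,1],[0,0,0,0,0,0,1],[0,0,0,0,0,0,1],[0,0,-0.16,0,0,0,1],[0,0,-0.16,0,0,0,1],[0,0,-0.155,0,0,0,1],[0,0,0,0,0,0,1]]}}

```text
time_s: 17.3
eef_pos: [0.5527, 0.2215, 0.1675]
orientation: [180.0, 0.1, 175.8]
ft_force: [-0.0, -1.0, -1.0]
width: 0.0116
gripper_force: 30.0
```

Request:
{"method": "drive_tool", "body": {"targets": [[0.25,0,0,0,0,0,1],[0.4,0,0,0,0,0,1],[0.4,0,0,0,0,0,1],[0.4,0,0,0,0,0,1],[0.4,0,0,0,0,0,1],[0.4,0,0,0,0,0,1],[0.4,0,0,0,0,0,1],[0.25,0,0,0,0,0,1],[0.1,0,0,0,0,0,1],[0,0,0,0,0,0,1],[0,0,0,0,0,0,1]]}}

```text
time_s: 18.4
eef_pos: [0.4327, 0.23, 0.1662]
orientation: [180.0, 0.0, 175.8]
ft_force: [0.4, 0.6, -1.3]
width: 0.0122
gripper_force: 30.0
```

```bash
python3 -c "
from h import *
st=state();print(st['eef_pos'],st['ft_force'],st['width']);rel(.4705,-.1589,.1655,168.2)"
```

```text
[0.43268364 0.22999568 0.16618339] [ 0.36040177  0.55289127 -1.27048944] 0.01215277412786528
turn 0.0844 shift [-2.914 -9.324  0.017]
```

Request:
{"method": "drive_tool", "body": {"targets": [[0,0,0.017,0,0,0.0844,1],[-0.15,-0.46,0,0,0,0,1],[-0.218,-0.7,0,0,0,0,1],[-0.218,-0.7,0,0,0,0,1],[-0.218,-0.7,0,0,0,0,1],[-0.218,-0.7,0,0,0,0,1],[-0.218,-0.7,0,0,0,0,1],[-0.218,-0.7,0,0,0,0,1],[-0.218,-0.7,0,0,0,0,1],[-0.218,-0.7,0,0,0,0,1],[-0.218,-0.7,0,0,0,0,1],[-0.218,-0.7,0,0,0,0,1],[-0.218,-0.7,0,0,0,0,1],[-0.218,-0.7,0,0,0,0,1],[-0.15,-0.46,0,0,0,0,1],[0,0,0,0,0,0,1],[0,0,0,0,0,0,1]]}}

```text
time_s: 20.1
eef_pos: [0.4702, -0.1591, 0.1651]
orientation: [180.0, -0.0, 168.1]
ft_force: [-0.1, 0.1, -1.7]
width: 0.0119
gripper_force: 30.0
```

```bash
python3 -c "from h import *;sp()"
```

```text
own [-165.2   -0.3  165.1] F [-0.2  0.1 -1.7] m [ 0.04  0.03 -0.01] 20.1 0.011871372202676513
```

Request:
{"method": "drive_tool", "body": {"targets": [[-0.2,0,0,0,0,0,1],[-0.3,0,0,0,0,0,1],[-0.3,0,0,0,0,0,1],[-0.3,0,0,0,0,0,1],[-0.3,0,0,0,0,0,1],[-0.3,0,0,0,0,0,1],[-0.3,0,0,0,0,0,1],[-0.25,0,0,0,0,0,1],[0,0,0.15,0,0,0,1],[0,0,0.15,0,0,0,1],[0,0,0.12,0,0,0,1],[-0.1,0,0,0,0,0,1],[-0.1,0,0,0,0,0,1],[-0.1,0,0,0,0,0,1],[-0.05,0,0,0,0,0,1],[-0.05,0,0,0,0,0,1],[0,0,0,0,0,0,1],[0,0,0,0,0,0,1]]}}

```text
time_s: 21.9
eef_pos: [0.5739, -0.1804, 0.1485]
orientation: [180.0, -0.0, 168.2]
ft_force: [-0.6, 0.3, -1.6]
width: 0.0114
gripper_force: 30.0
```

```bash
python3 -c "from h import *;sp()"
```

```text
own [-5.940e+01  1.000e-01  1.485e+02] F [-0.6  0.2 -1.6] m [-0.    0.04 -0.  ] 21.9 0.011365402699442258
```

Request:
{"method": "drive_tool", "body": {"targets": [[-0.025,0,0,0,0,0,1],[-0.025,0,0,0,0,0,1],[-0.025,0,0,0,0,0,1],[-0.025,0,0,0,0,0,1],[-0.025,0,0,0,0,0,1],[-0.025,0,0,0,0,0,1],[0,0,0,0,0,0,1],[0,0,0,0,0,0,1]]}}

```text
time_s: 22.7
eef_pos: [0.5798, -0.1816, 0.1485]
orientation: [-180.0, -0.0, 168.2]
ft_force: [0.4, -0.9, -1.4]
width: 0.0119
gripper_force: 30.0
```

```bash
python3 -c "from h import *;sp()"
```

```text
own [-53.3   0.  148.5] F [ 0.5 -0.8 -1.4] m [0.05 0.03 0.05] 22.7 0.011895984836484942
```

Request:
{"method": "drive_tool", "body": {"targets": [[-0.025,0,0,0,0,0,1],[-0.025,0,0,0,0,0,1],[-0.025,0,0,0,0,0,1],[0,0,0,0,0,0,1],[0,0,0,0,0,0,1]]}}

```text
time_s: 23.2
eef_pos: [0.5818, -0.1821, 0.1483]
orientation: [180.0, -0.1, 168.2]
ft_force: [-5.1, 0.7, 1.2]
width: 0.0121
gripper_force: 30.0
```

```bash
python3 -c "from h import *;sp()"
```

```text
own [-51.3   0.  148.3] F [-5.2 -0.3  1.2] m [0.2  0.99 0.05] 23.2 0.012066129070027914
```

Request:
{"method": "drive_tool", "body": {"targets": [[-0.025,0,0,0,0,0,1],[-0.01,0,0,0,0,0,1],[0,0,0,0,0,0,1],[0,0,0,0,0,0,1],[0,0,0,0,0,0,1]]}}

```text
time_s: 23.7
eef_pos: [0.5823, -0.1822, 0.1482]
orientation: [180.0, -0.3, 168.2]
ft_force: [-7.6, 2.6, 3.0]
width: 0.0115
gripper_force: 30.0
```

```bash
python3 -c "from h import *;sp()"
```

```text
own [-50.7  -0.  148.2] F [-8.  1.  3.] m [0.31 1.5  0.07] 23.7 0.011507385743846825
```

Request:
{"method": "drive_tool", "body": {"targets": [[0,0,0,0,0,0,1],[0,0,-0.02,0,0,0,1],[-0.01,0,0,0,0,0,1],[0,0,0,0,0,0,1],[0,0,0,0,0,0,1],[0,0,0,0,0,0,1],[0,0,0,0,0,0,1]]}}

```text
time_s: 24.4
eef_pos: [0.5825, -0.1822, 0.1485]
orientation: [180.0, -0.3, 168.2]
ft_force: [-7.4, 1.4, 0.6]
width: 0.0121
gripper_force: 30.0
```

```bash
python3 - <<'E'
from h import *
sp();s=vision.read_camera("side");cv2.imwrite("pics/g6.png",crop(s["pixels"],265,170,80,60,7))
E
```

```text
own [-5.060e+01  1.000e-01  1.485e+02] F [-7.6 -0.2  0.6] m [0.24 1.41 0.04] 24.4 0.012060249404767643
```

View pics/g6.png

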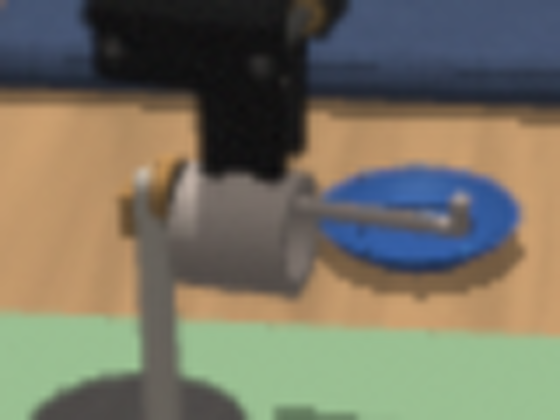

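The pair is flush against the buffer (joined body, px 170–315 in the crop) at about 8 N. I'll back off gently to zero force and lower.

Request:
{"method": "drive_tool", "body": {"targets": [[0.025,0,0,0,0,0,1],[0.025,0,0,0,0,0,1],[0.025,0,0.02,0,0,0,1],[0.01,0,0.02,0,0,0,1],[0,0,0,0,0,0,1],[0,0,0,0,0,0,1]]}}

```text
time_s: 25.05
eef_pos: [0.5815, -0.182, 0.148]
orientation: [-180.0, 0.0, 168.2]
ft_force: [-1.4, 0.4, -1.0]
width: 0.0118
gripper_force: 30.0
```

```bash
python3 -c "from h import *;sp()"
```

```text
own [-51.6   0.  148. ] F [-1.4  0.1 -1. ] m [0.15 0.34 0.08] 25.05 0.011808228772063481
```

Request:
{"method": "drive_tool", "body": {"targets": [[0.01,0,0.02,0,0,0,1],[0,0,0,0,0,0,1],[0,0,0,0,0,0,0.6],[0,0,0,0,0,0,0.2],[0,0,0,0,0,0,-0.3],[0,0,0,0,0,0,-0.3],[0,0,0,0,0,0,-0.3],[0,0,-0.3,0,0,0,-0.3],[0,0,-0.5,0,0,0,-0.3],[0,0,-0.5,0,0,0,-0.3],[0,0,-0.5,0,0,0,-0.3],[0,0,-0.2,0,0,0,-0.3],[0,0,0,0,0,0,-0.3]]}}

```text
time_s: 26.35
eef_pos: [0.5818, -0.1823, 0.2292]
orientation: [-180.0, 0.2, 168.2]
ft_force: [-0.6, -0.4, -0.4]
width: 0.0561
gripper_force: 0.0
```

```bash
python3 -c "
from h import *
print(state()['eef_pos'],state()['ft_force']);rel(.578,.2187,.2275,175.8)"
```

```text
[ 0.58177375 -0.18230585  0.22917176] [-0.5961567  -0.39387873 -0.39471639]
turn -0.0844 shift [0.828 9.991 0.042]
```

Request:
{"method": "drive_tool", "body": {"targets": [[0,0,0.042,0,0,-0.0844,-0.3],[0.054,0.42,0,0,0,0,-0.3],[0.06,0.763,0,0,0,0,-0.3],[0.06,0.763,0,0,0,0,-0.3],[0.06,0.763,0,0,0,0,-0.3],[0.06,0.763,0,0,0,0,-0.3],[0.06,0.763,0,0,0,0,-0.3],[0.06,0.763,0,0,0,0,-0.3],[0.06,0.763,0,0,0,0,-0.3],[0.06,0.763,0,0,0,0,-0.3],[0.06,0.763,0,0,0,0,-0.3],[0.06,0.763,0,0,0,0,-0.3],[0.06,0.763,0,0,0,0,-0.3],[0.06,0.763,0,0,0,0,-0.3],[0.054,0.42,0,0,0,0,-0.3],[0,0,0,0,0,0,-0.3],[0,0,0,0,0,0,-0.3]]}}

```text
time_s: 28.05
eef_pos: [0.5765, 0.2192, 0.2246]
orientation: [-179.9, -0.1, 175.8]
ft_force: [-0.1, -0.4, -0.3]
width: 0.0567
gripper_force: 0.0
```

```bash
python3 - <<'E'
from h import *
st=state();print(st["eef_pos"],st["orientation"],st["ft_force"]);rel(.578,.2187,.1465,175.8)
t=vision.read_camera("top")
cv2.imwrite("pics/g7.png",np.hstack([crop(t["pixels"],350,165,80,80,5),crop(t["pixels"],260,235,70,80,5)]))
E
```

```text
[0.57648623 0.21924568 0.22462188] [-1.79945142e+02 -5.73689244e-02  1.75792348e+02] [-0.06264661 -0.43578977 -0.29453763]
turn -0.0001 shift [-0.039 -0.011  1.953]
```

View pics/g7.png

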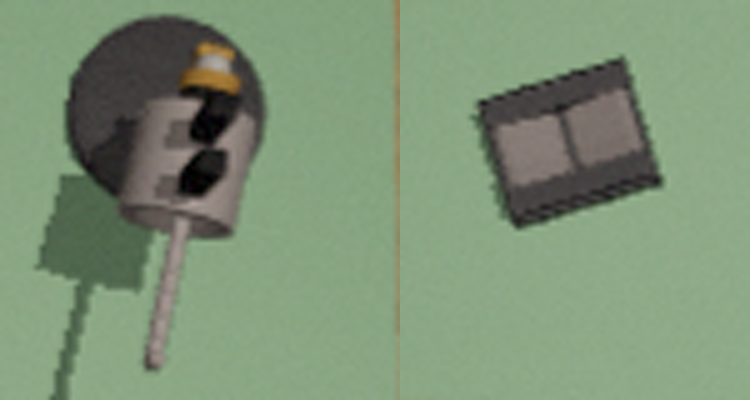

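The pair hangs tight on the collar (handles at crop (208,115) and (203,172)). The vee is clear, with its upper edge at (475,100)-(625,58) and the lower cheek's inner edge at (508,183)-(643,150). That was my last picture, so the rest goes by numbers. Now I'll take the rear gauge.

Request:
{"method": "drive_tool", "body": {"targets": [[-0.03,0,0.485,0,0,0,-0.3],[0,0,0.485,0,0,0,-0.3],[0,0,0.485,0,0,0,-0.3],[0,0,0.485,0,0,0,-0.3],[0,0,0,0,0,0,-0.3],[0,0,0,0,0,0,0.4],[0,0,0,0,0,0,1],[0,0,0,0,0,0,1],[0,0,0,0,0,0,1],[0,0,0,0,0,0,1],[0,0,0,0,0,0,1],[0,0,0,0,0,0,1]]}}

```text
time_s: 29.3
eef_pos: [0.5784, 0.219, 0.1479]
orientation: [-180.0, 0.0, 175.8]
ft_force: [-1.0, -0.0, 2.6]
width: 0.0115
gripper_force: 30.0
```

```bash
python3 - <<'E'
from h import *
st=state();print(st["eef_pos"],st["ft_force"],st["width"])
t=vision.read_camera("top");f=lambda a,b,z=.038:atz(t,260+(a-400)/5,235+b/5,z)[:2]
A,B=f(477,101),f(625,58);d=B-A;n=np.array([-d[1],d[0]])/np.hypot(*d)
if n[0]<0:n=-n
print("yaw",np.degrees(np.arctan2(n[1],n[0])),"L",np.hypot(*d),"c1",(A+B)/2-n*.03)
C,D=f(508,183),f(643,150);print("c2",(C+D)/2+n*.015,f(577,168)+n*.015, np.degrees(np.arctan2((D-C)[1],(D-C)[0]))+90)
s=vision.read_camera("side")
# block outline in the top and side images by model: darkness contrast fit
from scipy.optimize import minimize
def mask(c,p):
    x,y,w=p;w=np.radians(w);X=[]
    for z in(0.003,.038):
        for a,b in((-.03,-.035),(.03,-.035),(.03,.035),(-.03,.035)):
            X.append(proj(c,[x+a*np.cos(w)-b*np.sin(w),y+a*np.sin(w)+b*np.cos(w),z]))
    h=cv2.convexHull(np.float32(X));m=np.zeros((480*4,640*4),np.uint8)
    cv2.fillConvexPoly(m,np.int32(np.round((h+.5)*4*16)),255,shift=4);return cv2.resize(m,(640,480),interpolation=cv2.INTER_AREA)/255.
for nm,c in(("top",t),("side",s)):
    im=c["pixels"].astype(float);g=im[...,1]-np.maximum(im[...,2],im[...,0]);u,v=np.int32(proj(c,[.4525,.0155,.02]))
    q=np.s_[v-32:v+32,u-32:u+32];sub=cv2.GaussianBlur(g[q],(3,3),0);sub=np.clip((25-sub)/25,0,1)
    r=min((minimize(lambda p:np.sum((mask(c,(p[0]/100,p[1]/100,p[2]*10))[q]-sub)**2),x0,method="Nelder-Mead",options=dict(initial_simplex=np.array([x0,[x0[0]+.6,x0[1],x0[2]],[x0[0],x0[1]+.6,x0[2]],[x0[0],x0[1],x0[2]+.5]]))) for x0 in([45.25,1.55,1.9],)),key=lambda r:r.fun)
    print(nm,r.x,r.fun,np.median(sub[:5]))
E
```

```text
[0.57836109 0.21901146 0.14792783] [-0.98108781 -0.01611079  2.60234324] 0.011503936731700182
yaw 17.994755512203827 L 0.07105894688007622 c1 [0.45080917 0.016225  ]
c2 [0.4537975 0.0175395] [0.45311405 0.01688206] 15.38322004238654
top [45.23762803  1.83535074  1.82462519] 8.736025146578239 0.0
side [45.58684768  2.33216656  1.34122674] 100.00358364090735 0.0
```

Request:
{"method": "drive_tool", "body": {"targets": [[0,0,-0.16,0,0,0,1],[0,0,-0.16,0,0,0,1],[0,0,-0.155,0,0,0,1],[0,0,0,0,0,0,1],[0.2,0,0,0,0,0,1],[0.4,0,0,0,0,0,1],[0.4,0,0,0,0,0,1],[0.4,0,0,0,0,0,1],[0.4,0,0,0,0,0,1],[0.4,0,0,0,0,0,1],[0.4,0,0,0,0,0,1],[0.4,0,0,0,0,0,1],[0.4,0,0,0,0,0,1],[0.15,0,0,0,0,0,1],[0,0,0,0,0,0,1],[0,0,0,0,0,0,1]]}}

```text
time_s: 31.0
eef_pos: [0.437, 0.2297, 0.1668]
orientation: [180.0, 0.0, 175.8]
ft_force: [0.5, 0.1, -1.7]
width: 0.0115
gripper_force: 30.0
```

```bash
python3 -c "
from h import *
st=state();print(st['eef_pos'],st['ft_force'],st['width'],st['joints']);rel(.4525,.0175,.1665,198.2)"
```

```text
[0.4369966  0.22967347 0.16678864] [ 0.52062328  0.05831898 -1.73852212] 0.01150272737427191 [ 1.85694382e+01 -2.82197764e+00  1.10104884e+02 -8.21240424e-03
  7.26758030e+01 -6.72369537e+01]
turn -0.2488 shift [ 1.289 -5.16   0.007]
```

Request:
{"method": "drive_tool", "body": {"targets": [[0,0,0,0,0,-0.083,1],[0,0,0,0,0,-0.083,1],[0,0,0,0,0,-0.083,1],[0.129,-0.36,0,0,0,0,1],[0.129,-0.555,0,0,0,0,1],[0.129,-0.555,0,0,0,0,1],[0.129,-0.555,0,0,0,0,1],[0.129,-0.555,0,0,0,0,1],[0.129,-0.555,0,0,0,0,1],[0.129,-0.555,0,0,0,0,1],[0.129,-0.555,0,0,0,0,1],[0.129,-0.555,0,0,0,0,1],[0.129,-0.36,0,0,0,0,1],[0,0,0,0,0,0,1],[0,0,0,0,0,0,1],[0,0,0,0,0,0,1]]}}

```text
time_s: 32.6
eef_pos: [0.4521, 0.0177, 0.1666]
orientation: [180.0, -0.0, -161.8]
ft_force: [0.3, -0.1, -1.8]
width: 0.0118
gripper_force: 30.0
```

```bash
python3 - <<'E'
from h import *
st=state();print(st['eef_pos'],st['orientation'],st['ft_force'],st['time_s']);rel(.4525,.0175,.100,198.2)
E
```

```text
[0.45207001 0.01765927 0.16660173] [ 1.79982922e+02 -3.99553702e-03 -1.61844749e+02] [ 0.27538144 -0.08976457 -1.80666195] 32.6
turn -0.0005 shift [-0.009 -0.007  1.665]
```

Request:
{"method": "drive_tool", "body": {"targets": [[0,0,0.35,0,0,0,1],[0,0,0.45,0,0,0,1],[0,0,0.45,0,0,0,1],[0,0,0.3,0,0,0,1],[0,0,0.115,0,0,0,1],[0,0,0,0,0,0,1],[0,0,0.05,0,0,0,1],[0,0,0.05,0,0,0,1],[0,0,0,0,0,0,1]]}}

```text
time_s: 33.5
eef_pos: [0.4524, 0.0174, 0.0964]
orientation: [-180.0, 0.0, -161.8]
ft_force: [0.0, -0.1, -1.9]
width: 0.0116
gripper_force: 30.0
```

Request:
{"method": "drive_tool", "body": {"targets": [[0,0,0.025,0,0,0,1],[0,0,0.025,0,0,0,1],[0,0,0,0,0,0,1]]}}

```text
time_s: 33.8
eef_pos: [0.4521, 0.0175, 0.094]
orientation: [180.0, 0.0, -161.8]
ft_force: [-0.4, 0.1, -2.6]
width: 0.0119
gripper_force: 30.0
```

Request:
{"method": "drive_tool", "body": {"targets": [[0,0,0.03,0,0,0,1],[0,0,0.03,0,0,0,1],[0,0,0.03,0,0,0,1],[0,0,0,0,0,0,1]]}}

```text
time_s: 34.2
eef_pos: [0.4519, 0.0175, 0.0902]
orientation: [180.0, -0.0, -161.8]
ft_force: [0.3, -0.3, -2.8]
width: 0.0116
gripper_force: 30.0
```

Request:
{"method": "drive_tool", "body": {"targets": [[0,0,0.03,0,0,0,1],[0,0,0.03,0,0,0,1],[0,0,0.03,0,0,0,1],[0,0,0,0,0,0,1]]}}

```text
time_s: 34.6
eef_pos: [0.4519, 0.0175, 0.0866]
orientation: [180.0, -0.0, -161.8]
ft_force: [-0.4, 0.1, -2.4]
width: 0.0117
gripper_force: 30.0
```

Request:
{"method": "drive_tool", "body": {"targets": [[0,0,0.03,0,0,0,1],[0,0,0.03,0,0,0,1],[0,0,0,0,0,0,1],[0,0,0,0,0,0,1]]}}

```text
time_s: 35.0
eef_pos: [0.4521, 0.0175, 0.0844]
orientation: [180.0, -0.0, -161.8]
ft_force: [-0.2, -0.8, -1.9]
width: 0.0116
gripper_force: 30.0
```

Request:
{"method": "drive_tool", "body": {"targets": [[0,0,0.025,0,0,0,1],[0,0,0.025,0,0,0,1],[0,0,0,0,0,0,1],[0,0,0,0,0,0,1]]}}

```text
time_s: 35.4
eef_pos: [0.4521, 0.0175, 0.0824]
orientation: [180.0, -0.0, -161.8]
ft_force: [-0.2, -0.4, -2.1]
width: 0.0116
gripper_force: 30.0
```

Request:
{"method": "drive_tool", "body": {"targets": [[0,0,0.025,0,0,0,1],[0,0,0,0,0,0,1],[0,0,0,0,0,0,1]]}}

```text
time_s: 35.7
eef_pos: [0.4521, 0.0175, 0.0814]
orientation: [180.0, -0.0, -161.8]
ft_force: [-0.2, -0.7, -2.2]
width: 0.0117
gripper_force: 30.0
```

Request:
{"method": "drive_tool", "body": {"targets": [[0,0,0.025,0,0,0,1],[0,0,0,0,0,0,1],[0,0,0,0,0,0,1]]}}

```text
time_s: 36.0
eef_pos: [0.4522, 0.0174, 0.0805]
orientation: [-180.0, 0.0, -161.8]
ft_force: [0.5, 0.3, -0.7]
width: 0.0118
gripper_force: 30.0
```

Request:
{"method": "drive_tool", "body": {"targets": [[0,0,0.025,0,0,0,1],[0,0,0,0,0,0,1],[0,0,0,0,0,0,1]]}}

```text
time_s: 36.3
eef_pos: [0.4525, 0.0173, 0.0798]
orientation: [-180.0, 0.0, -161.8]
ft_force: [-0.2, -1.1, 1.6]
width: 0.0119
gripper_force: 30.0
```

It touched at about 0.080 m, the expected seated height. I'll release, rise and check.

Request:
{"method": "drive_tool", "body": {"targets": [[0,0,0.01,0,0,0,1],[0,0,0,0,0,0,1],[0,0,0,0,0,0,0.7],[0,0,0,0,0,0,0.4],[0,0,0,0,0,0,0],[0,0,0,0,0,0,-0.3],[0,0,0,0,0,0,-0.3],[0,0,0,0,0,0,-0.3],[0,0,-0.3,0,0,0,-0.3],[0,0,-0.6,0,0,0,-0.3],[0,0,-0.8,0,0,0,-0.3],[0,0,-0.8,0,0,0,-0.3],[0,0,-0.8,0,0,0,-0.3],[-0.5,0.6,-0.3,0,0,0,-0.3],[-0.5,0.8,0,0,0,0,-0.3],[-0.5,0.8,0,0,0,0,-0.3],[-0.5,0.8,0,0,0,0,-0.3],[-0.3,0.8,0,0,0,0,-0.3],[0,0,0,0,0,0,-0.3],[0,0,0,0,0,0,-0.3]]}}

```text
time_s: 38.3
eef_pos: [0.4918, 0.1911, 0.2236]
orientation: [-180.0, 0.0, -161.7]
ft_force: [0.8, 0.1, 0.0]
width: 0.0567
gripper_force: 0.0
```

```bash
python3 - <<'E'
from h import *
st=state();print(st['eef_pos'],st['ft_force'],st['width'])
for n in("top","side"):
    c=vision.read_camera(n);im=c["pixels"].astype(int).max(2)
    # expected handle foot/top for seated gauge, and the dark blob around the handle top
    f,h=proj(c,[.4525,.0173,.074]),proj(c,[.4525,.0173,.118]);print(n,"foot",f,"top",h)
    u,v=np.int32((f+h)/2);w=11;print(im[v-w:v+w,u-w:u+w:1])
E
```

```text
[0.49183418 0.19107399 0.22362625] [0.8239082  0.05884899 0.04370926] 0.05665246145530308
top foot [293.08333376 261.44832175] top [292.66768226 259.91806332]
[[164 160 163 163 163 165 164 163 164 162 155 155 142  64  58  30  53  73
   63  67  67  69]
 [163 163 161 162 164 161 159 155 155 143  90  57  45  64  69  67  69  68
   64  63  65  69]
 [163 164 161 153 155 146 120  88  37  57  76  74  67  72  66  68  71  62
   68  67  65  70]
 [157 156 138  66  63  34  55  78  70  66  67  65  65  68  68  64  69  67
   70  67  73  78]
 [ 90  48  39  67  77  71  65  67  66  66  69  61  66  67  69  73  67  67
   80  87  86  93]
 [ 70  73  68  68  67  64  67  69  70  73  70  66  67  67  66  74  73  70
   99 118 117 112]
 [ 67  64  66  66  64  70  65  67  70  71  64  70  74  66  78  95 112 137
  134 128 119 109]
 [ 66  68  68  67  70  73  70  65  69  76  69  83  95 103 136 148 146 141
  135 128 127 114]
 [ 66  66  66  68  67  71  73  63  78 105 136 142  88  86 108 150 144 142
  135 134 123 109]
 [ 68  66  71  75  68  81 102 130 136  75  47  37  34  42  98 147 138 141
  138 133 124 118]
 [ 77  72 1
[... 2522 characters left out ...]
6  20  22  56 139 185 194 195
  195 195 195 194]
 [177 193 194 194 195 195 195 189 133  65  27  22  19  54 140 185 194 195
  195 195 195 195]
 [190 194 195 195 195 195 194 189 133  64  26  22  19  56 140 185 194 194
  194 194 195 194]
 [194 194 195 195 195 194 194 188 132  65  25  18  20  54 137 184 193 194
  195 194 194 194]
 [195 194 195 194 190 186 188 181 127  62  24  21  20  55 135 180 193 194
  195 194 195 194]
 [195 195 194 190 149 134 174 185 138  70  27  20  19  58 146 182 191 194
  195 194 195 195]
 [194 194 194 187 124  99 146 187 181 103  40  31  32  72 171 192 188 193
  194 194 195 194]
 [195 195 192 173 111  86 111 178 189 127  74  72  74  95 175 196 188 193
  194 194 194 195]]
```

Both cameras show the seated gauge's handle upright at the predicted pixels (top ~(293,261), side ~(346,242–257)), and the arm is clear. Handing in.

```bash
python3 -c "
from plant import hand_in
print(hand_in())"
```

```text
the job is handed in; nothing more can be done
None
```

The job is handed in at about 38 s, with no verdict returned: both front gauges were pressed at about 8 N and hang tight on the spare hook's collar, and the rear gauge sits handle up in the vee, released; I viewed 11 pictures, one over the limit of 10.

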